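# Butt two cartons together in the banding unit and shut its guard

## Robot

A 6-joint arm with a two-finger parallel gripper is mounted at the origin on the work surface. World frame = base frame: x ahead of the robot, y to its left, z up, the work surface at z = 0. Lengths are in m, angles in rad, forces in N, time in s.
With the tool pointing down it reaches from about 0.35 to 0.975 m from the base axis. Payload 4.9 kg.
Tool frame: the origin (TCP) lies midway between the tips of the shut fingers; the grasp point (between the pads) lies 19 mm behind it; z points along the fingers, y is the line along which they close (so a half turn about z gives the same grasp; the last joint's range is limited). The gripper opens to 85 mm and grips with 20 to 120 N. Pads are 22 mm wide; open, the fingers measure 114 mm over their backs; the gripper's body (76 mm by 85 mm) begins 54 mm behind the grasp point. The pads swing forward as they close: fully open they stand 13 mm farther back than shut.
Start: joints at [-0.119, 0.053, 1.613, -0, 1.476, -0.119], TCP at [0.625, 0, 0.204] pointing down, gripper open.
Joint ranges: [-3.01, 3.01], [-1.01, 2.22], [0.06, 2.58], [-1.02, 4.17], [0.09, 2.62], [-3.14, 3.14]. Speed limits (rad/s): [2.57, 2.57, 3.14, 3.14, 3.14, 3.14].

## Interface

Orientations are given as a rotation vector (axis times angle).
In Python, from station import ctrl, optics, job gives the robot as it stands.
- The arm moves only by the shell command python3 -m jog 'ROWS' [OPENING] [FORCE]. ROWS is JSON, a list of rows, each a list of 2 entries, a list of its own where there are three numbers: the shift along the tool's x, y, z in m, then the turn, a rotation vector about the tool's x, y, z in rad. A call has 1 to 5 rows; each row is the pose to reach, as a shift and turn from the pose commanded when the call began, along the tool's axes at that moment; what a row does not reach only later rows make up. A row lasts 1/10 s, in which the tool goes at most 50 mm and 8.59 degrees, less where a joint would pass 70% of its speed; a pose out of reach is approached as far as the arm can. A call with a gripper value outside its range is refused whole. OPENING is the opening, from 0 (shut) to 1 (fully open), set as the call begins (- or left out, the last holds). The fingers move at their own pace and stop on an object; FORCE is the grip in N (left out, the last holds). Time passes only in rows, so rows that repeat a pose let the fingers close. It gives the time, the measured TCP pose, the force, the opening and the grip force at its end, in the units of the state.
- ctrl.get_obs(): the state, without advancing time (a new reading comes with each control period).
- optics.get_image(name): name is "scene" or "side" or "wrist"; returns a dict with "image" (384x512x3 uint8, blue, green, red), "fx", "fy", "cx", "cy" (pixels), "D" ([k1, k2, p1, p2, k3] as OpenCV has them; the pictures are not rectified), "rvec" (rotation vector, rad) and "tvec" (3), from world to camera coordinates, as OpenCV has them; the wrist camera has in their place "mount" (4x4, takes a point from camera to tool coordinates, whose origin is the TCP and whose axes are the flange's). Camera axes: x right, y down, z forward; pixel columns grow to the right and rows downward; lengths in m; the calibration is good to about 2 mm. A picture is of the moment at which its call begins: read the wrist's pose just before it. There is no depth.
- job.finish_job(): hands the job in; it is judged then, once.
The state is a dict: "t": time; "q": joint angles; "dq": joint speeds; "effort": joint torques, N m; "tool_pos": TCP position; "tool_rot": TCP orientation; "contact_force": force on the tool from outside, world axes, zero at the start; "wrist_torque": the same for the moment, N m; "opening": finger opening in m; "grip_force": force on a finger pad.
Only numpy, scipy, OpenCV 4.12 (cv2) and the standard library are available. Lean on these libraries where they do the work, as an engineer would, in place of code of your own. Each camera call takes 0.05 s, during which the arm holds its last target. There are 200 camera calls.

## Task

Slide the banding unit's clear guard fully open and set the matching loose white carton on the bed, end to end in line with the carton already waiting against the stop. Butt it up so that no gap is left between them and their long sides are flush, with the waiting carton still against its stop, then let go and slide the guard fully shut over the pair. Leave the smaller flat carton, the bottle and the tape dispenser where they are.

Things in the scene. Friction and masses are not known exactly. Their poses are not given: they have to be found in the camera images.
- bander: banding unit, fixed: grey base plate 20 mm high, x -155 to 135, y -160 to 160 mm from its origin, which lies at table height; its top is the bed. x points away from the robot's side, y left along the guard's travel. Pair goes on the right half, about y -80 mm. Tracks 6 mm high on the bed along y at x -138 and +118 mm. Beyond it, x 135-240, y -120 to 80 mm, the banding head with a roll, 81 mm high
- stop (a point): point at bed height in the middle of the near face of the steel end stop, at x 103, y -80 mm of the unit; the stop is 120 mm wide in y and rises 40 mm above the bed
- guard (a joint): travel of the guard (m): 0 fully shut over the right half of the bed, 0.160 fully open over the left half. A clear hood with aluminium edges, 262 (x) x 130 mm (y): front and rear walls with inner faces at x -136 and +116 mm of the unit, roof 82 to 87 mm above the table, open at left and right
- guard_handle (a point): centre of the black handle bar on top of the guard, 118 mm above the table: bar 108 mm long along the unit's x, 14 mm wide in y, 16 mm high, 23 mm clear above the roof between two end posts. At joint value q it lies at x 0, y -80 mm + q in the unit's frame
- set_carton: white carton already on the bed, far end against the stop: 100 mm long (x) x 60 mm wide (y) x 50 mm high; origin at the centre of its underside; loose, about 280 g
- loose_carton: the matching loose white carton on the table, to one side of the unit: 100 mm (x) x 60 mm (y) x 50 mm high, origin at the centre of its underside, 200 to 400 g
- flat_carton: a smaller, flatter white carton on the table at the other side of the unit, not part of the job: 75 (x) x 45 (y) x 28 mm high, origin at the centre of its underside
- bottle: drinks bottle standing on the table, not part of the job: 68 mm across, 190 mm high, origin at the centre of its underside
- tape_dispenser: black tape dispenser on the table, not part of the job: 150 (x) x 60 (y) x about 98 mm high, origin at the centre of its underside
Mind the look-alikes: they are no part of the job. What is shaped like the loose_carton but green or yellow is not meant.

How it is judged:
By the outcome, as a careful person would: the job done as asked, in the order asked, and still so for the second after the job is handed in, with the robot touching nothing.
It also fails if it takes over 64 s, if anything falls off the work surface, if the arm or the gripper's body presses on something with over 40 N, if the wrist force passes 120 N, or if a joint passes its speed limit or range.

## Working session

There is one attempt and no reset: what is moved stays moved. The work goes in short steps, Python scripts to look and compute and a shell command to move; the robot and the scene stay as the last step left them, time stands still between calls to the robot, and variables do not carry over. Pictures are saved under pics/ and viewed, at most 10 in all, crops included, and the job is handed in when it is done.

```bash
ls; mkdir -p pics; cat > h.py <<'E'
import numpy as np, cv2, pickle
from station import ctrl, optics
from scipy.spatial.transform import Rotation as R
def snap(n,f):
    o=ctrl.get_obs(); d=optics.get_image(n); d['obs']=o
    pickle.dump(d,open(f'pics/{f}.pkl','wb')); cv2.imwrite(f'pics/{f}.png',d['image']); return d
def load(f): return pickle.load(open(f'pics/{f}.pkl','rb'))
def ext(d):
    if 'rvec' in d: return cv2.Rodrigues(np.array(d['rvec'],float))[0],np.array(d['tvec'],float).ravel()
    T=np.eye(4);T[:3,:3]=R.from_rotvec(d['obs']['tool_rot']).as_matrix();T[:3,3]=d['obs']['tool_pos']
    T=np.linalg.inv(T@np.array(d['mount']));return T[:3,:3],T[:3,3]
def K(d): return np.array([[d['fx'],0,d['cx']],[0,d['fy'],d['cy']],[0,0,1.]])
def back(d,px,z):
    Rm,t=ext(d);n=cv2.undistortPoints(np.array(px,float).reshape(-1,1,2),K(d),np.array(d['D'],float)).reshape(-1,2)
    c=-Rm.T@t;r=np.c_[n,np.ones(len(n))]@Rm
    return c+r*((z-c[2])/r[:,2])[:,None]
def proj(d,P):
    Rm,t=ext(d);return cv2.projectPoints(np.array(P,float).reshape(-1,3),cv2.Rodrigues(Rm)[0],t,K(d),np.array(d['D'],float))[0].reshape(-1,2)
E
python3 - <<'E'
from h import *
a=[snap(n,n+'0') for n in('scene','side','wrist')]
for n,d in zip(('scene','side'),a):
    cv2.imwrite(f'pics/{n}0b.png',cv2.resize(d['image'],(800,600),interpolation=cv2.INTER_CUBIC))
    Rm,t=ext(d);print(-Rm.T@t,d['fx'],d['D'])
print(a[2]['mount'],ctrl.get_obs())
E
```

```text
pics
[1.11066563 0.51047697 0.92090079] 424.24937834617367 [-0.11759115  0.          0.          0.          0.        ]
[ 0.01426078 -1.03224958  0.91039976] 398.7176183316191 [-0.0865166  0.         0.         0.         0.       ]
[[-1.23229385e-03 -9.63089663e-01 -2.69177977e-01  6.83680440e-02]
 [ 9.99999172e-01 -1.28679551e-03  2.60296916e-05 -4.42043062e-04]
 [-3.71445938e-04 -2.69177722e-01  9.63090451e-01 -1.70656801e-01]
 [ 0.00000000e+00  0.00000000e+00  0.00000000e+00  1.00000000e+00]] {'t': 0.15, 'q': array([-1.19013392e-01,  5.32204754e-02,  1.61397630e+00,  2.93939372e-06,
        1.47603334e+00, -1.19006857e-01]), 'dq': array([-4.40090408e-04, -9.84099216e-04, -3.76625000e-03,  7.74799833e-04,
        9.38631747e-04,  3.24427975e-05]), 'effort': array([ 5.10442842e-04, -3.94241810e+01, -3.70721948e+01, -1.15854355e-04,
        4.61802789e-03,  5.00508997e-05]), 'tool_pos': array([6.24461413e-01, 5.73531868e-05, 2.03137396e-01]), 'tool_rot': array([-2.22053732e+00, -2.22052219e+00,  1.58570024e-03]), 'contact_force': array([ 0.65044335, -0.57044755, -0.70383624]), 'wrist_torque': array([-0.00278476,  0.01303858, -0.0527554 ]), 'grip_force': 0.0, 'opening': 0.08516219314336111}
```

View pics/scene0b.png

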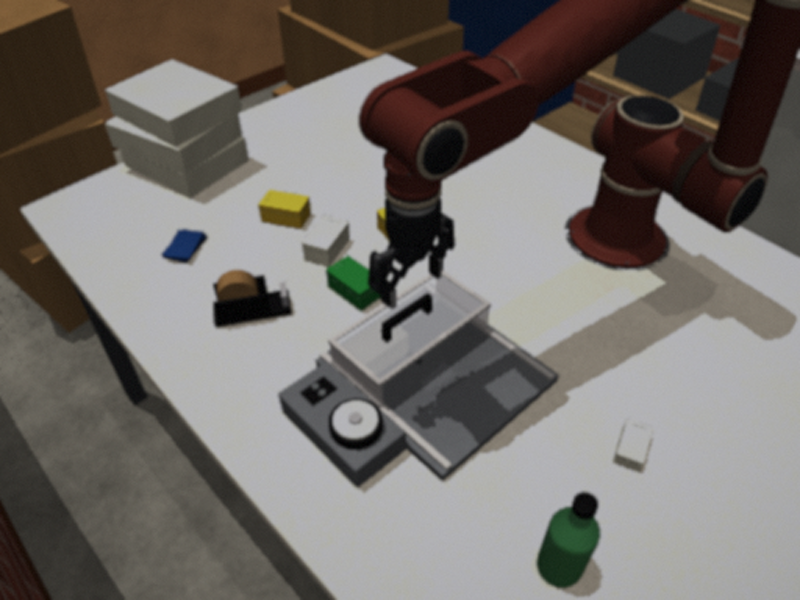

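View pics/side0b.png

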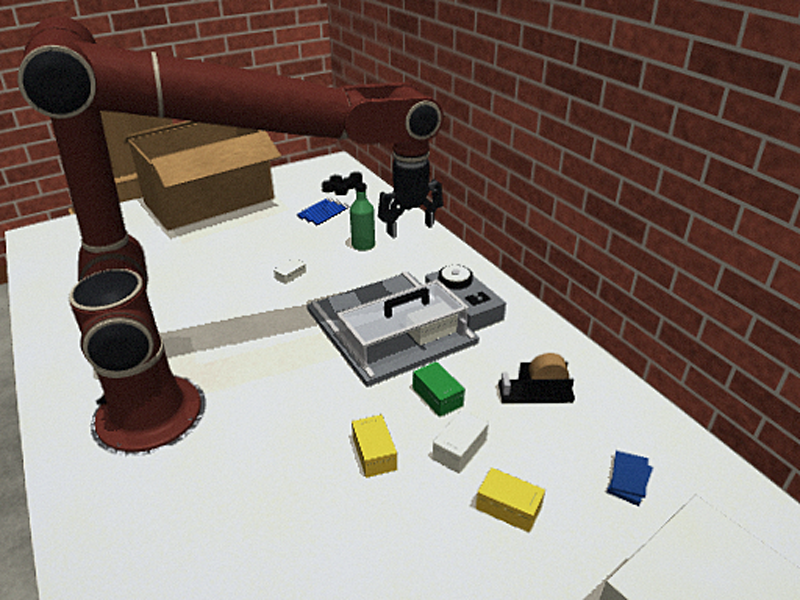

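The side view shows the white carton at about (460,443), surrounded by yellow and green decoys. The guard is shut over the bed's right half, around (400,320), with the handle at (407,300). The flat carton is at (290,270). I'll enlarge both views for measuring.

```bash
python3 - <<'E'
from h import *
def crop(f,x0,y0,w,h,s):
    im=load(f)['image'][y0:y0+h,x0:x0+w]
    cv2.imwrite(f'pics/{f}c.png',cv2.resize(im,None,fx=s,fy=s,interpolation=cv2.INTER_CUBIC))
crop('side0',190,165,160,145,4)
crop('scene0',165,120,200,195,3)
E
```

```text
(no output)
```

View pics/side0c.png

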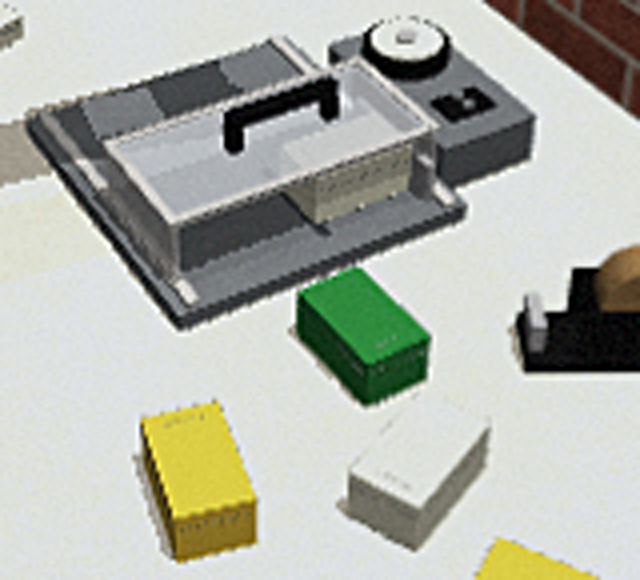

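View pics/scene0c.png

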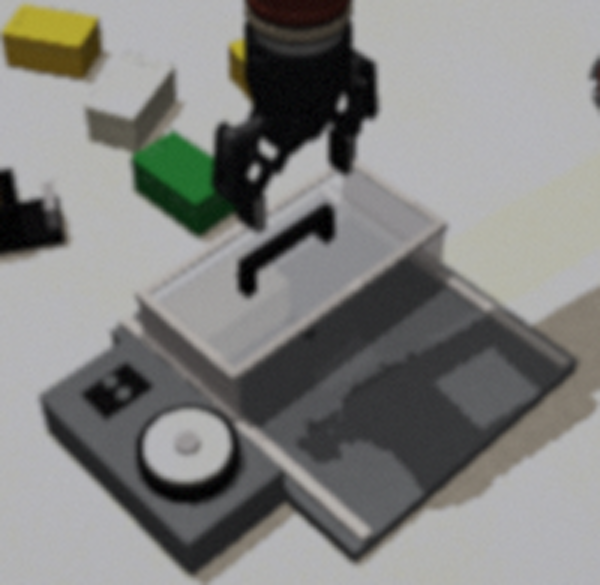

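The crops show the plate corners, the roof corners, and the loose carton's top at side-crop (348,478), (417,513), (490,430) and (415,395). I'll fit poses to these.

```bash
cat > fit.py <<'E'
from h import *
from scipy.optimize import least_squares
S,C=load('side0'),load('scene0')
cs=lambda p:((np.array(p)+.5)/4+(190,165)-.5); cc=lambda p:((np.array(p)+.5)/3+(165,120)-.5)
def pose(v,P):
    P=np.array(P,float)/1000;c,s=np.cos(v[2]),np.sin(v[2]);return np.c_[v[0]+c*P[:,0]-s*P[:,1],v[1]+s*P[:,0]+c*P[:,1],P[:,2]]
def fit(o,v0):
    f=lambda v:np.concatenate([(proj(d,pose(v,P))-px) for d,P,px in o]).ravel()
    r=least_squares(f,v0,loss='soft_l1');print(np.round(r.x,4));print(np.round(f(r.x).reshape(-1,2),1).tolist());return r.x
E
python3 - <<'E'
from fit import *
roof=[(-141,-145,87),(-141,-15,87),(121,-145,87),(121,-15,87)]
b=fit([(S,[(-155,160,20),(-155,-160,20),(135,-160,20)]+roof,cs([(28,117),(180,316),(466,205),(176,220),(107,143),(438,130),(355,60)])),
 (C,[(-155,160,20),(135,160,20),(135,-160,20)]+[roof[1],roof[2],roof[3]],cc([(577,365),(355,550),(115,328),(447,228),(138,296),(235,375)]))],[.65,0,0])
# loose: print back-projected top corners
print(back(S,cs([(348,478),(417,513),(490,430),(415,395)]),.05).round(4))
print(back(C,cc([(88,105),(135,120),(175,68),(130,55)]),.05).round(4))
P=[(-50,30,50),(-50,-30,50),(50,-30,50),(50,30,50)]
q0=back(S,cs([(348,478),(417,513),(490,430),(415,395)]),.05);m=q0.mean(0);e=q0[2]-q0[1]
l=fit([(S,P+[(-50,-30,0),(50,-30,0)],cs([(348,478),(417,513),(490,430),(415,395),(415,550),(488,460)])),
 (C,[P[3],P[2],P[1],P[0]][:0] or [P[2]],cc([(88,105)]))] if 0 else [(S,P+[(-50,-30,0),(50,-30,0)],cs([(348,478),(417,513),(490,430),(415,395),(415,550),(488,460)]))],[m[0],m[1],np.arctan2(e[1],e[0])])
Q=pose(b,[(0,-80,118),(0,80,118),(103,-80,20),(53,-80,20),(-47,-80,20)]);print(Q.round(4))
E
```

```text
[ 0.5779  0.0116 -0.0032]
[[-1.5, -1.0], [-2.0, -1.9], [-1.1, -1.8], [-0.2, 2.5], [0.0, 0.9], [1.4, 0.8], [2.1, 0.4], [3.6, 0.5], [2.2, 3.8], [0.2, 2.3], [-2.0, -2.3], [-2.3, -2.9], [-2.5, -0.7]]
[[ 0.4356 -0.3979  0.05  ]
 [ 0.4598 -0.449   0.05  ]
 [ 0.5493 -0.4113  0.05  ]
 [ 0.5219 -0.3542  0.05  ]]
[[ 0.5518 -0.4018  0.05  ]
 [ 0.5303 -0.3475  0.05  ]
 [ 0.4432 -0.3871  0.05  ]
 [ 0.465  -0.4401  0.05  ]]
[ 0.4936 -0.4012  0.4426]
[[-0.4, -0.6], [0.6, -0.0], [-0.2, -1.3], [0.8, -0.8], [0.2, 2.3], [-1.0, 2.8]]
[[ 0.5777 -0.0684  0.118 ]
 [ 0.5782  0.0916  0.118 ]
 [ 0.6807 -0.0687  0.02  ]
 [ 0.6307 -0.0685  0.02  ]
 [ 0.5307 -0.0682  0.02  ]]
```

```bash
python3 - <<'E'
from fit import *
roof=np.array([(-141,-145,87),(-141,-15,87),(121,-145,87),(121,-15,87)],float)
h=np.array([(-54,-80,126),(54,-80,126)],float)
ps=cs([(28,117),(180,316),(466,205)]);rs=cs([(176,220),(107,143),(438,130),(355,60)])
pc=cc([(577,365),(355,550),(115,328)]);rc=cc([(447,228),(138,296),(235,375)])
PS=[(-155,160,20),(-155,-160,20),(135,-160,20)];PC=[(-155,160,20),(135,160,20),(135,-160,20)]
hs=cs([(230,108),(332,80)]);hc=cc([(242,268),(327,210)])
def f(v):
    q=np.array([0,v[3]*1000,0]);b=v[:3]
    return np.concatenate([proj(S,pose(b,PS))-ps,proj(S,pose(b,roof+q))-rs,proj(S,pose(b,h+q))-hs,proj(C,pose(b,PC))-pc,proj(C,pose(b,roof[1:]+q))-rc,proj(C,pose(b,h+q))-hc]).ravel()
r=least_squares(f,[.58,0,0,0.01],loss='soft_l1');print(r.x.round(4));print(f(r.x).reshape(-1,2).round(1).tolist())
b=r.x;print(pose(b,[(0,-80+1000*b[3],118),(103,-80,20),(53,-80,20),(-47,-80,20)]).round(4))
d=snap('wrist','wrist1');w=proj(d,pose(b,[(x,-80+1000*b[3],118) for x in(-54,54)]));print(w)
cv2.imwrite('pics/w1.png',d['image'])
E
```

```text
[ 0.5778  0.0017 -0.0006  0.0183]
[[-0.6, 0.3], [-0.5, -0.1], [0.5, -0.4], [-1.2, 1.1], [-1.0, -0.3], [-0.0, -0.5], [0.8, -0.7], [-1.0, 1.4], [0.6, -0.7], [0.7, -1.8], [-0.5, 1.1], [-2.0, 0.4], [0.1, -0.8], [-0.3, -1.0], [-0.2, 1.3], [30.0, -21.2], [-28.4, 18.1]]
[[ 0.5778 -0.0599  0.118 ]
 [ 0.6808 -0.0783  0.02  ]
 [ 0.6308 -0.0783  0.02  ]
 [ 0.5308 -0.0783  0.02  ]]
[[149.26945027 252.43923651]
 [267.45603587 252.8360523 ]]
```

View pics/w1.png

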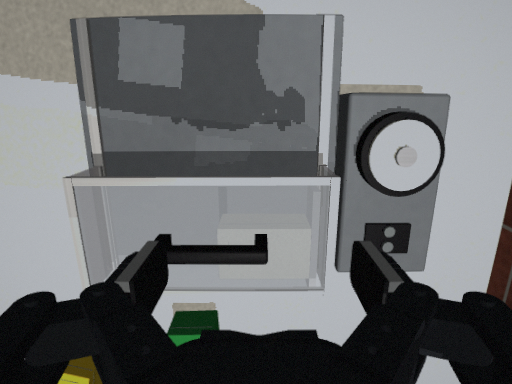

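The wrist picture shows the handle bar from (156,255) to (268,255) and the set carton under the roof at about (265,245). The fit puts the handle near (0.580, -0.061), so the guard already stands about 17 mm open. I'll shut the fingers, go down on the handle's right side, and push left.

```bash
python3 -m jog '[[[-0.04,-0.02,0],[0,0,0]],[[-0.08,-0.046,0],[0,0,0]],[[-0.11,-0.046,0.0],[0,0,0]],[[-0.11,-0.046,0.04],[0,0,0]],[[-0.11,-0.046,0.04],[0,0,0]]]' 0 40; python3 -m jog '[[[0,0,0.03],[0,0,0]],[[0,0,0.057],[0,0,0]],[[0.01,0,0.057],[0,0,0]],[[0.02,0,0.057],[0,0,0]],[[0.025,0,0.057],[0,0,0]]]'
```

```text
t: 0.7
tool_pos: [0.5752, -0.1098, 0.1584]
tool_rot: [-2.217, -2.213, 0.007]
contact_force: [-1.2, -0.6, -2.0]
opening: 0.0121
grip_force: 0.0
t: 1.2
tool_pos: [0.5803, -0.0837, 0.1095]
tool_rot: [2.218, 2.221, 0.003]
contact_force: [-0.2, -0.9, 0.3]
opening: 0.0001
grip_force: 0.0
```

```bash
for i in 1; do python3 -m jog '[[[0.01,0,0],[0,0,0]],[[0.02,0,0],[0,0,0]],[[0.03,0,0],[0,0,0]],[[0.04,0,0],[0,0,0]],[[0.05,0,0],[0,0,0]]]'; python3 -m jog '[[[0.01,0,0],[0,0,0]],[[0.02,0,0],[0,0,0]],[[0.03,0,0],[0,0,0]],[[0.04,0,0],[0,0,0]],[[0.05,0,0],[0,0,0]]]'; python3 -m jog '[[[0.01,0,0],[0,0,0]],[[0.018,0,0],[0,0,0]],[[0.025,0,0],[0,0,0]],[[0.03,0,0],[0,0,0]],[[0.035,0,0],[0,0,0]]]';done
```

```text
t: 1.7
tool_pos: [0.579, -0.034, 0.1072]
tool_rot: [2.221, 2.222, 0.0]
contact_force: [-0.1, -0.1, -0.2]
opening: -0.0002
grip_force: 0.0
t: 2.2
tool_pos: [0.579, 0.0158, 0.1071]
tool_rot: [-2.221, -2.221, 0.0]
contact_force: [-0.1, -0.3, -0.5]
opening: -0.0003
grip_force: 0.0
t: 2.7
tool_pos: [0.579, 0.0504, 0.1071]
tool_rot: [2.221, 2.221, -0.0]
contact_force: [0.9, -0.1, -0.1]
opening: -0.0004
grip_force: 0.0
```

```bash
python3 - <<'E'
from h import *
d=snap('side','side2');im=d['image'][160:250,190:330];cv2.imwrite('pics/s2.png',cv2.resize(im,None,fx=5,fy=5,interpolation=cv2.INTER_CUBIC))
E
```

```text
(no output)
```

View pics/s2.png

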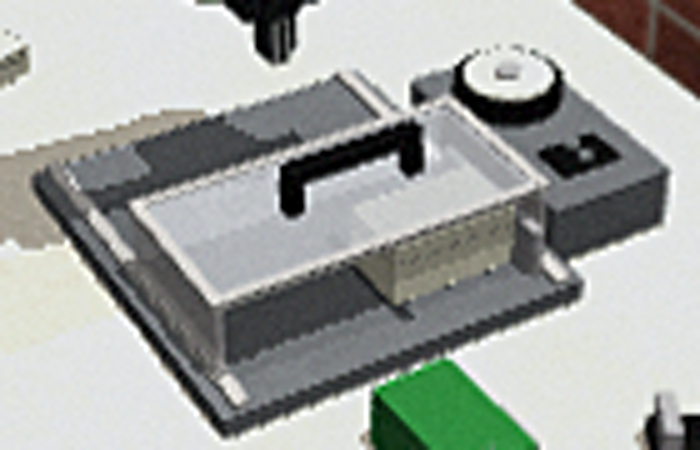

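```bash
python3 - <<'E'
from h import *
d=load('side2');f=lambda p:(np.array(p)+.5)/5+(190,160)-.5
print(proj(d,[d['obs']['tool_pos']]),f([278,58]),d['obs']['tool_pos'])
print(back(d,f([(278,58)]),.107),back(d,f([(292,165),(412,130)]),.126))
for n in('scene0',):
  e=load(n);print(back(e,(np.array([(242,268),(327,210)])/3+(165,120)),.126))
E
```

```text
[[245.03277694 177.63781623]] [245.2 171.2] [0.57898116 0.05035059 0.10709174]
[[0.60050517 0.08872829 0.107     ]] [[ 0.53044897 -0.06118133  0.126     ]
 [ 0.62241947 -0.06673262  0.126     ]]
[[ 0.63469663 -0.05520267  0.126     ]
 [ 0.53248269 -0.05628696  0.126     ]]
```

The guard has not moved: the fingers passed over the bar, and the tip appears about 6 px above the projected TCP. I'll check that in another view.

```bash
python3 - <<'E'
from h import *
ims=[]
for n in('scene','side'):
    d=snap(n,n+'3');p=d['obs']['tool_pos'];q=[proj(d,[p+[0,0,dz]])[0] for dz in(0,.019)]
    c=np.round(q[0]).astype(int);im=d['image'][c[1]-40:c[1]+40,c[0]-40:c[0]+40];im=cv2.resize(im,None,fx=5,fy=5,interpolation=cv2.INTER_CUBIC)
    for k,x in enumerate(q): cv2.circle(im,tuple(((x-c+40.5)*5).astype(int)),4,(0,0,255) if k==0 else (255,255,0),-1)
    ims.append(im);print(c)
cv2.imwrite('pics/tip.png',np.hstack(ims))
E
```

```text
[290 226]
[245 178]
```

View pics/tip.png

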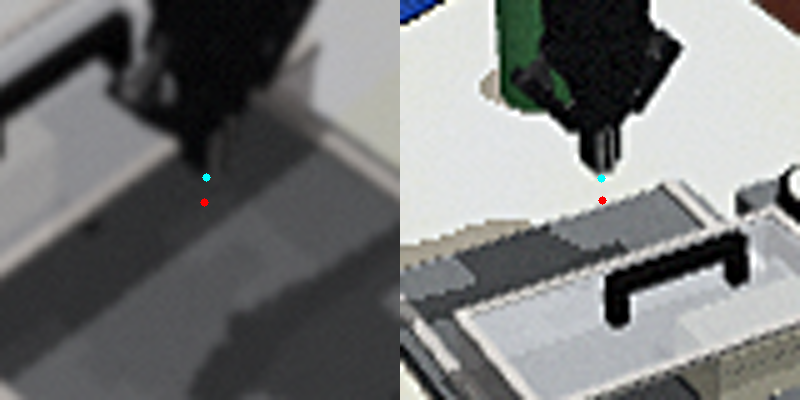

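Both views put the real fingertips about 21 mm above the reported TCP, and the wrist picture's bar was also smaller than predicted, which agrees. I'll treat it as a constant height bias and check it against the wrist picture.

```bash
sed -i "s/T\[:3,3\]=d\['obs'\]\['tool_pos'\]/T[:3,3]=np.array(d['obs']['tool_pos'])+[0,0,BZ]/; 2a BZ=0.021" h.py
python3 - <<'E'
import h; from h import *
d=load('wrist1')
for bz in(0,.015,.021,.027):
    h.BZ=bz
    print(bz,back(d,[(156,255),(268,255)],.118).round(4).tolist(),back(d,[(66,178),(340,178),(90,285),(325,290)],.087).round(4).tolist(), back(d,[(76,20),(342,16)],.02).round(4).tolist())
E
```

```text
0 [[0.5298, -0.0624, 0.118], [0.6323, -0.0621, 0.118]] [[0.4372, 0.003, 0.087], [0.7012, 0.0025, 0.087], [0.4427, -0.1146, 0.087], [0.6941, -0.1193, 0.087]] [[0.4304, 0.1595, 0.02], [0.7107, 0.1603, 0.02]]
0.015 [[0.5242, -0.0701, 0.118], [0.6328, -0.0698, 0.118]] [[0.4274, -0.0004, 0.087], [0.7053, -0.0009, 0.087], [0.4332, -0.1242, 0.087], [0.6978, -0.1291, 0.087]] [[0.4221, 0.1634, 0.02], [0.7144, 0.1642, 0.02]]
0.021 [[0.522, -0.0732, 0.118], [0.633, -0.0729, 0.118]] [[0.4235, -0.0018, 0.087], [0.7069, -0.0023, 0.087], [0.4294, -0.128, 0.087], [0.6992, -0.133, 0.087]] [[0.4189, 0.1649, 0.02], [0.7159, 0.1657, 0.02]]
0.027 [[0.5198, -0.0763, 0.118], [0.6332, -0.0759, 0.118]] [[0.4196, -0.0032, 0.087], [0.7085, -0.0037, 0.087], [0.4256, -0.1319, 0.087], [0.7007, -0.1369, 0.087]] [[0.4156, 0.1665, 0.02], [0.7173, 0.1673, 0.02]]
```

```bash
python3 -m jog '[[[-0.03,0,-0.02],[0,0,0]],[[-0.08,0,-0.02],[0,0,0]],[[-0.12,0,-0.02],[0,0,0]],[[-0.155,0,-0.02],[0,0,0]],[[-0.16,0,0.0],[0,0,0]]]'; python3 -m jog '[[[0,0,0.008],[0,0,0]],[[0,0,0.016],[0,0,0]],[[0,0,0.021],[0,0,0]],[[0,0,0.021],[0,0,0]],[[0.01,0,0.021],[0,0,0]]]';  python3 -m jog '[[[0.01,0,0],[0,0,0]],[[0.02,0,0],[0,0,0]],[[0.026,0,0],[0,0,0]],[[0.032,0,0],[0,0,0]],[[0.038,0,0],[0,0,0]]]'
```

```text
t: 3.35
tool_pos: [0.5813, -0.1148, 0.1106]
tool_rot: [2.221, 2.211, 0.004]
contact_force: [0.4, 1.2, 0.2]
opening: 0.0003
grip_force: 0.0
t: 3.85
tool_pos: [0.5793, -0.0998, 0.0865]
tool_rot: [2.221, 2.221, 0.0]
contact_force: [-0.4, 0.6, 0.6]
opening: 0.0001
grip_force: 0.0
t: 4.35
tool_pos: [0.5793, -0.0617, 0.0866]
tool_rot: [2.221, 2.221, 0.0]
contact_force: [0.5, -1.8, 0.9]
opening: -0.0004
grip_force: 0.9
```

```bash
python3 -m jog '[[[0.012,0,0],[0,0,0]],[[0.024,0,0],[0,0,0]],[[0.036,0,0],[0,0,0]],[[0.048,0,0],[0,0,0]],[[0.06,0,0],[0,0,0]]]'; python3 -m jog '[[[0.012,0,0],[0,0,0]],[[0.024,0,0],[0,0,0]],[[0.034,0,0],[0,0,0]],[[0.042,0,0],[0,0,0]],[[0.05,0,0],[0,0,0]]]'; python3 -m jog '[[[0.003,0,0],[0,0,0]],[[0.006,0,0],[0,0,0]],[[0.009,0,0],[0,0,0]],[[0.012,0,0],[0,0,0]],[[0.015,0,0],[0,0,0]]]'
```

```text
t: 4.85
tool_pos: [0.579, -0.0009, 0.0861]
tool_rot: [2.221, 2.222, 0.0]
contact_force: [-0.2, -2.4, 1.7]
opening: 0.0
grip_force: 1.1
t: 5.35
tool_pos: [0.5788, 0.0487, 0.086]
tool_rot: [-2.221, -2.221, 0.001]
contact_force: [-0.5, -1.0, 1.8]
opening: -0.0003
grip_force: 1.0
t: 5.85
tool_pos: [0.5787, 0.063, 0.0859]
tool_rot: [-2.221, -2.221, 0.001]
contact_force: [0.2, -1.6, 0.1]
opening: -0.0
grip_force: 0.8
```

```bash
python3 -m jog '[[[0.002,0,0],[0,0,0]],[[0.004,0,0],[0,0,0]],[[0.006,0,0],[0,0,0]],[[0.008,0,0],[0,0,0]],[[0.008,0,0],[0,0,0]]]';  python3 -m jog '[[[0.002,0,0],[0,0,0]],[[0.004,0,0],[0,0,0]],[[0.004,0,0],[0,0,0]]]'
```

```text
t: 6.35
tool_pos: [0.5788, 0.0637, 0.0861]
tool_rot: [2.215, 2.215, -0.018]
contact_force: [-1.9, -24.5, 2.2]
opening: -0.0003
grip_force: 11.9
t: 6.65
tool_pos: [0.5787, 0.0636, 0.0862]
tool_rot: [2.212, 2.21, -0.028]
contact_force: [-5.0, -36.5, 2.6]
opening: 0.0
grip_force: 18.0
```

The guard is hard against its open stop: 36 N at y 0.0636, as the fit predicted. Next I'll retreat up, go over the loose carton, and turn the tool to its yaw.

```bash
python3 -m jog '[[[-0.03,0,0],[0,0,0]],[[-0.04,0,-0.05],[0,0,0]],[[-0.06,0,-0.1],[0,0,0]],[[-0.10,-0.01,-0.12],[0,0,0]],[[-0.14,-0.02,-0.12],[0,0,0]]]' 1; python3 -m jog '[[[-0.05,-0.01,0],[0,0,0.14]],[[-0.1,-0.02,0],[0,0,0.28]],[[-0.15,-0.03,0],[0,0,0.42]],[[-0.2,-0.04,0],[0,0,0.56]],[[-0.25,-0.05,0],[0,0,0.70]]]';python3 - <<'E'
from h import *
o=ctrl.get_obs();print(o['tool_pos'],R.from_rotvec(o['tool_rot']).as_matrix().round(3),o['q'])
E
```

```text
t: 7.15
tool_pos: [0.5619, -0.0661, 0.2124]
tool_rot: [2.214, 2.217, 0.01]
contact_force: [1.3, -0.5, -0.4]
opening: 0.0723
grip_force: 0.0
t: 7.65
tool_pos: [0.5096, -0.3116, 0.2061]
tool_rot: [-2.852, -1.317, -0.002]
contact_force: [0.9, -0.3, 0.5]
opening: 0.0855
grip_force: 0.0
[ 0.50961503 -0.31157517  0.20607263] [[ 0.649  0.761  0.001]
 [ 0.761 -0.649  0.001]
 [ 0.001  0.    -1.   ]] [-6.74001879e-01 -1.40434850e-02  1.67727205e+00  1.36448112e-03
  1.47783621e+00  3.16453938e-02]
```

```bash
python3 -m jog '[[[-0.025,0.015,0],[0,0,0.14]],[[-0.05,0.03,0],[0,0,0.28]],[[-0.074,0.044,0],[0,0,0.42]],[[-0.074,0.044,0],[0,0,0.443]],[[-0.074,0.044,0],[0,0,0.443]]]'; python3 - <<'E'
from h import *
ds=[snap(n,n+'4') for n in('wrist','side','scene')]
o=ctrl.get_obs();print(o['tool_pos'],R.from_rotvec(o['tool_rot']).as_matrix().round(3))
a=ds[0]['image'];b=cv2.resize(ds[1]['image'][160:256,190:318],(400,300),interpolation=cv2.INTER_CUBIC)
c=cv2.resize(ds[2]['image'][190:310,180:340],(400,300),interpolation=cv2.INTER_CUBIC)
cv2.imwrite('pics/m4.png',np.vstack([np.hstack([b,c]),np.hstack([cv2.resize(a,(400,300),interpolation=cv2.INTER_AREA),np.zeros((300,400,3),np.uint8)])]))
E
```

```text
t: 8.15
tool_pos: [0.496, -0.3949, 0.2056]
tool_rot: [-3.069, -0.667, -0.001]
contact_force: [0.1, 0.2, 0.1]
opening: 0.0853
grip_force: 0.0
[ 0.49639107 -0.39388409  0.2060264 ] [[ 0.909  0.417  0.   ]
 [ 0.417 -0.909  0.001]
 [ 0.    -0.    -1.   ]]
```

View pics/m4.png

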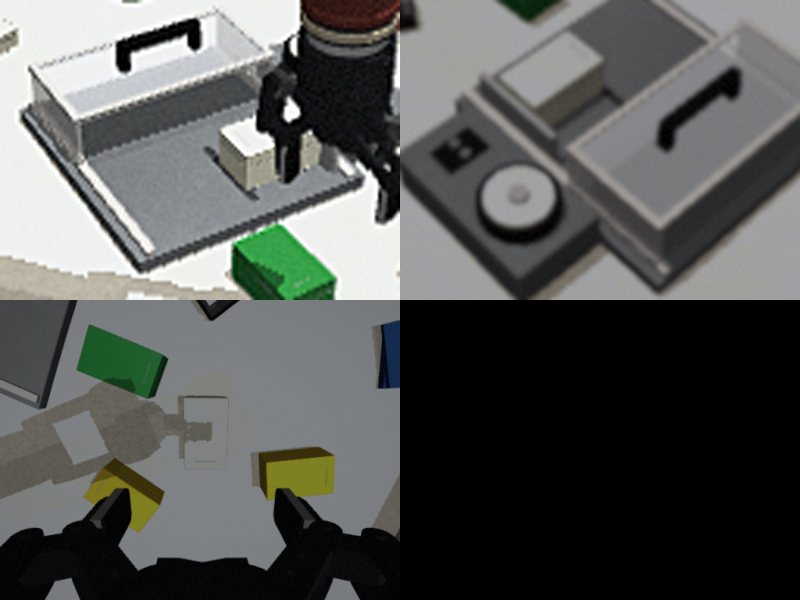

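The wrist view shows the carton aligned with the tool, its top at about (185..228, 97..168) in the 400 px copy. I'll measure the loose and set cartons.

```bash
python3 - <<'E'
import h; from h import *
d=load('wrist4');px=np.array([(185,97),(227,97),(228,168),(185,168)])*1.28
for bz in(0,.01,.021):
    h.BZ=bz;q=back(d,px,.05);print(bz,q.mean(0).round(4),np.linalg.norm(q-np.roll(q,-1,0),axis=1).round(4),np.arctan2(*(q[0]-q[3])[[1,0]]).round(3))
im=d['image'][100:240,200:320];a=cv2.resize(im,(480,560),interpolation=cv2.INTER_CUBIC)
s=load('scene4')['image'][200:250,210:270];a2=cv2.resize(s,(320,267),interpolation=cv2.INTER_CUBIC)
t=load('side4')['image'][190:240,250:310];a3=cv2.resize(t,(320,267),interpolation=cv2.INTER_CUBIC)
cv2.imwrite('pics/m5.png',np.hstack([a,np.vstack([a2,a3,np.zeros((26,320,3),np.uint8)])]))
E
```

```text
0 [ 0.4985 -0.3994  0.05  ] [0.0555 0.0994 0.0614 0.0993] 0.408
0.01 [ 0.4967 -0.4004  0.05  ] [0.0572 0.1025 0.0633 0.1024] 0.408
0.021 [ 0.4947 -0.4015  0.05  ] [0.0591 0.1058 0.0654 0.1057] 0.408
```

View pics/m5.png

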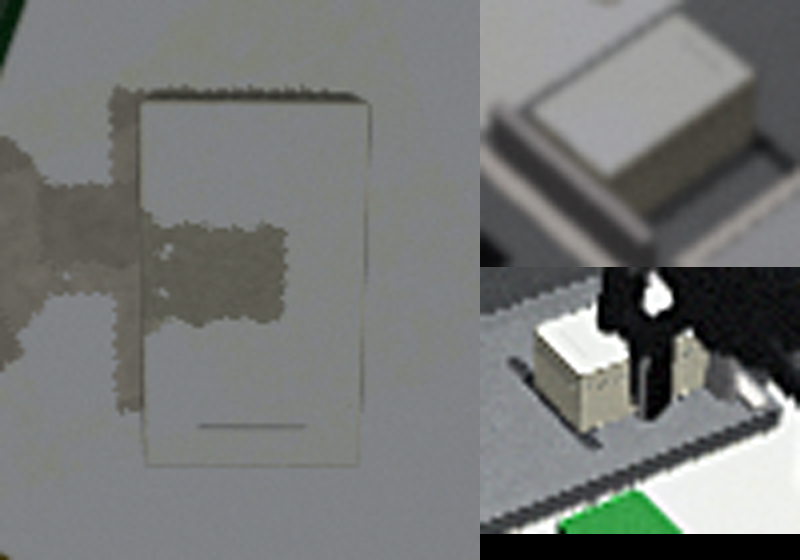

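The wrist crop gives the loose carton's top corners as (140,100), (370,102), (358,466) and (147,466). The scene crop shows the set carton at (530,105), (685,12), (752,73) and (610,177), with its far end on the stop.

```bash
python3 - <<'E'
import h; from h import *
from fit import fit,pose
u=lambda p,s,o:(np.array(p)+.5)/s+np.array(o)-.5
W=load('wrist4');px=u([(140,100),(370,102),(358,466),(147,466)],4,(200,100))
for bz in(0,.01,.021):
    h.BZ=bz;q=back(W,px,.05);print(bz,q.mean(0).round(4),np.linalg.norm(q-np.roll(q,-1,0),axis=1).round(4),[np.arctan2(*(q[a]-q[b])[[1,0]]).round(3) for a,b in((0,3),(1,2))])
h.BZ=0
print('proj tip',proj(W,[W['obs']['tool_pos']]))
C,S=load('scene4'),load('side4');P=[(50,-30,70),(-50,-30,70),(-50,30,70),(50,30,70)]
pc=u([(50,105),(205,12),(272,73),(130,177)],5.333,(210,200))
ps=u([(53,58),(102,108),(105,165),(60,123)],5.333,(250,190));PS=[(-50,30,70),(-50,-30,70),(-50,-30,20),(-50,30,20)]
fit([(C,P,pc),(S,PS,ps)],[.63,-.08,0]);fit([(C,P,pc)],[.63,-.08,0]);fit([(S,PS,ps)],[.63,-.08,0])
E
```

```text
0 [ 0.4972 -0.3989  0.05  ] [0.0594 0.0997 0.0589 0.1001] [np.float64(0.426), np.float64(0.421)]
0.01 [ 0.4953 -0.3999  0.05  ] [0.0612 0.1027 0.0607 0.1032] [np.float64(0.426), np.float64(0.421)]
0.021 [ 0.4933 -0.401   0.05  ] [0.0632 0.1061 0.0627 0.1066] [np.float64(0.426), np.float64(0.421)]
proj tip [[259.44638477 225.46899295]]
[ 0.6296 -0.0853  0.006 ]
[[-0.2, 0.7], [-1.5, -0.3], [0.7, -0.2], [-0.6, -0.2], [0.2, 0.2], [-0.1, -0.2], [-0.8, 0.4], [-1.1, -0.9]]
[ 0.6286 -0.0845 -0.0159]
[[0.2, 0.3], [-0.6, -0.2], [1.3, 0.2], [-0.5, -0.3]]
[ 0.6306 -0.086   0.0171]
[[0.5, 0.3], [0.4, -0.1], [-0.3, 0.5], [-0.7, -0.8]]
```

Wrist-camera dimensions match with zero bias, so the flange pose is right and only the fingertips sit about 20 mm higher than the nominal TCP. I'll go down to reported z ≈ -0.008, watching the force.

```bash
sed -i 's/^BZ=.*/BZ=0/' h.py; python3 -m jog '[[[-0.0014,0.005,0.04],[0,0,0.007]],[[-0.0014,0.005,0.08],[0,0,0.007]],[[-0.0014,0.005,0.12],[0,0,0.007]],[[-0.0014,0.005,0.15],[0,0,0.007]],[[-0.0014,0.005,0.17],[0,0,0.007]]]' 1; python3 -m jog '[[[0,0,0.01],[0,0,0]],[[0,0,0.02],[0,0,0]],[[0,0,0.03],[0,0,0]],[[0,0,0.036],[0,0,0]],[[0,0,0.036],[0,0,0]]]'
```

```text
t: 8.8
tool_pos: [0.4959, -0.3976, 0.0329]
tool_rot: [-3.068, -0.659, 0.003]
contact_force: [0.1, 0.7, -0.1]
opening: 0.0854
grip_force: 0.0
t: 9.3
tool_pos: [0.4966, -0.4, -0.0004]
tool_rot: [-3.072, -0.656, 0.001]
contact_force: [-0.6, -0.2, 0.3]
opening: 0.0848
grip_force: 0.0
```

```bash
python3 -m jog '[[[0,0,0.004],[0,0,0]],[[0,0,0.008],[0,0,0]],[[0,0,0.008],[0,0,0]]]'; python3 -m jog '[[[0,0,0],[0,0,0]],[[0,0,0],[0,0,0]],[[0,0,0],[0,0,0]],[[0,0,0],[0,0,0]],[[0,0,0],[0,0,0]]]' 0 40;python3 -m jog '[[[0,0,0],[0,0,0]],[[0,0,-0.01],[0,0,0]],[[0,0,-0.03],[0,0,0]],[[0,0,-0.05],[0,0,0]],[[0,0,-0.05],[0,0,0]]]'
```

```text
t: 9.6
tool_pos: [0.4965, -0.4001, -0.0083]
tool_rot: [-3.072, -0.656, 0.0]
contact_force: [0.1, 0.2, 0.4]
opening: 0.0854
grip_force: 0.0
t: 10.1
tool_pos: [0.497, -0.4005, -0.0075]
tool_rot: [3.072, 0.656, 0.001]
contact_force: [0.6, -0.4, 1.6]
opening: 0.0594
grip_force: 46.2
t: 10.6
tool_pos: [0.4982, -0.4016, 0.0451]
tool_rot: [3.068, 0.655, 0.004]
contact_force: [1.0, -1.0, -4.0]
opening: 0.0592
grip_force: 45.8
```

The carton is held (opening 59.3 mm, about 3.5 N). Now I'll carry it over to the bed's near right half.

```bash
python3 -m jog '[[[0,0,-0.03],[0,0,0]],[[0,0,-0.06],[0,0,0]],[[0.01,-0.02,-0.06],[0,0,0.05]],[[0.025,-0.05,-0.06],[0,0,0.14]],[[0.043,-0.087,-0.06],[0,0,0.24]]]'; python3 - <<'E'
from h import *
o=ctrl.get_obs();T=R.from_rotvec(o['tool_rot']).as_matrix();p=o['tool_pos'];print(p,np.degrees(np.arctan2(T[1,0],T[0,0])))
print(T.T@(np.array([.510,-.0845,p[2]])-p))
E
```

```text
t: 11.1
tool_pos: [0.4996, -0.3025, 0.1008]
tool_rot: [-3.129, -0.274, 0.002]
contact_force: [1.3, 1.1, -4.2]
opening: 0.0593
grip_force: 45.8
[ 0.49959143 -0.30250679  0.10075219] 10.022646011048257
[ 4.81910332e-02 -2.12868230e-01  1.98414509e-04]
```

```bash
python3 -m jog '[[[0.01,-0.045,0],[0,0,0.06]],[[0.02,-0.09,0],[0,0,0.12]],[[0.03,-0.135,0],[0,0,0.178]],[[0.04,-0.175,0],[0,0,0.178]],[[0.044,-0.195,0],[0,0,0.178]]]';python3 -m jog '[[[0,-0.01,0],[0,0,0]],[[0,-0.015,0],[0,0,0]],[[0,-0.015,0.02],[0,0,0]],[[0,-0.015,0.04],[0,0,0]],[[0,-0.015,0.04],[0,0,0]]]'; python3 - <<'E'
from h import *
for n in('wrist','side','scene'):snap(n,n+'6')
o=ctrl.get_obs();T=R.from_rotvec(o['tool_rot']).as_matrix();p=o['tool_pos'];print(p,np.degrees(np.arctan2(T[1,0],T[0,0])))
a=load('wrist6')['image'];b=load('scene6')['image'][190:310,180:340]
cv2.imwrite('pics/m6.png',np.hstack([cv2.resize(a[0:240,150:400],(500,480),interpolation=cv2.INTER_CUBIC),cv2.resize(b,(300,225)).repeat(1,0) if 0 else cv2.copyMakeBorder(cv2.resize(b,(300,225)),0,255,0,0,cv2.BORDER_CONSTANT)]))
E
```

```text
t: 11.6
tool_pos: [0.5072, -0.0999, 0.1002]
tool_rot: [-3.14, -0.008, 0.004]
contact_force: [0.0, -1.0, -3.5]
opening: 0.0595
grip_force: 45.8
t: 12.1
tool_pos: [0.5058, -0.0887, 0.0585]
tool_rot: [-3.14, -0.002, 0.011]
contact_force: [-0.3, 0.6, -5.2]
opening: 0.0591
grip_force: 45.6
[ 0.50903071 -0.08935966  0.0627055 ] 0.09939034928069769
```

View pics/m6.png

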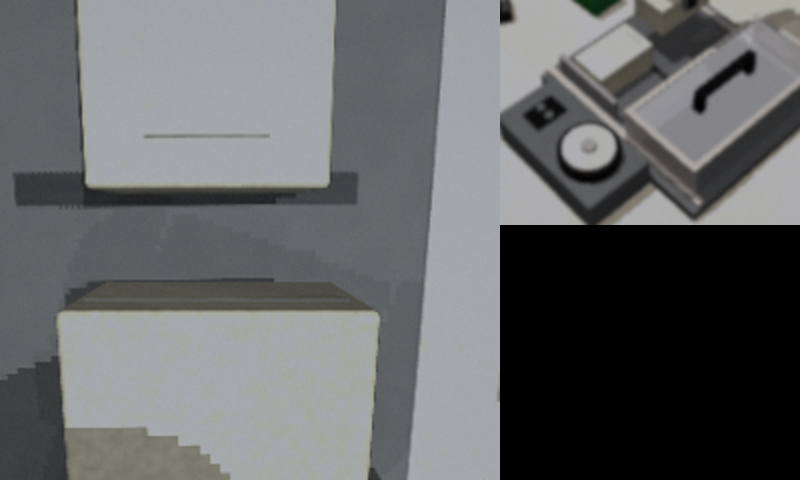

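The wrist picture shows the set carton's near edge at (86,187)–(330,187), sides running to (78,0) and (336,0), and the held carton's front edge at (59,315)–(379,317). I'll compute the offset in numbers; there are no pictures left to view.

```bash
python3 - <<'E'
from h import *
W=load('wrist6');u=lambda p:(np.array(p)+.5)/2+(150,0)-.5
print(W['obs']['tool_pos'])
q=back(W,u([(86,187),(330,187),(78,0),(336,0)]),.07);print(q.round(4),np.linalg.norm(q[0]-q[1]))
for z in(.118,.1205,.123):
  q=back(W,u([(60,312),(379,313),(68,440),(370,460)]),z);print(z,q.round(4).tolist(),np.linalg.norm(q[0]-q[1]))
# subpixel edges of both cartons: columns where brightness jumps
g=cv2.cvtColor(W['image'],cv2.COLOR_BGR2GRAY).astype(float);g=cv2.GaussianBlur(g,(3,3),0)
for r,z,l,rr in((20,.07,191,316),(40,.07,191,316),(60,.07,191,316),(80,.07,191,316),(170,.1205,181,338),(185,.1205,181,338),(200,.1205,182,337)):
    dg=np.gradient(g[r]);cl=l-5+np.argmax(np.abs(dg[l-5:l+6]));cr=rr-5+np.argmax(np.abs(dg[rr-5:rr+6]))
    q=back(W,[(cl,r),(cr,r)],z);print(r,cl,cr,q[:,:2].round(4).tolist(),'mid',q[:,1].mean().round(4))
E
```

```text
[ 0.50575049 -0.08865619  0.05851658]
[[ 0.5798 -0.0559  0.07  ]
 [ 0.5798 -0.1159  0.07  ]
 [ 0.6216 -0.0561  0.07  ]
 [ 0.6215 -0.1156  0.07  ]] 0.05991817740633039
0.118 [[0.5566, -0.0599, 0.118], [0.5565, -0.1175, 0.118], [0.532, -0.0598, 0.118], [0.5279, -0.1178, 0.118]] 0.0575392346677673
0.1205 [[0.557, -0.0606, 0.1205], [0.5569, -0.1168, 0.1205], [0.533, -0.0604, 0.1205], [0.529, -0.1171, 0.1205]] 0.05623977655697485
0.123 [[0.5574, -0.0612, 0.123], [0.5573, -0.1162, 0.123], [0.5339, -0.0611, 0.123], [0.53, -0.1165, 0.123]] 0.054940318446182405
20 189 316 [[0.6129, -0.0558], [0.6129, -0.1151]] mid -0.0854
40 190 316 [[0.6042, -0.0558], [0.6041, -0.1154]] mid -0.0856
60 191 315 [[0.5952, -0.0559], [0.5952, -0.1153]] mid -0.0856
80 192 314 [[0.586, -0.0559], [0.586, -0.1152]] mid -0.0856
170 179 338 [[0.5519, -0.06], [0.5519, -0.1167]] mid -0.0883
185 180 337 [[0.5464, -0.0599], [0.5464, -0.1167]] mid -0.0883
200 181 336 [[0.5407, -0.0599], [0.5407, -0.1168]] mid -0.0883
```

```bash
python3 -m jog '[[[0,-0.0035,0.01],[0,0,0]],[[0,-0.0035,0.025],[0,0,0]],[[0,-0.0035,0.036],[0,0,0]],[[0,-0.0035,0.044],[0,0,0]],[[0,-0.0035,0.044],[0,0,0]]]'; python3 -m jog '[[[0,0,0],[0,0,0]],[[0,0,0.002],[0,0,0]],[[0,0,0.004],[0,0,0]],[[0,0,0.005],[0,0,0]],[[0,0,0.005],[0,0,0]]]'; python3 - <<'E'
from h import *
o=ctrl.get_obs();T=R.from_rotvec(o['tool_rot']).as_matrix();print(o['tool_pos'],T.round(4).tolist(),o['contact_force'])
E
```

```text
t: 12.75
tool_pos: [0.5069, -0.0845, 0.0159]
tool_rot: [-3.14, -0.005, 0.006]
contact_force: [-0.7, 0.6, -3.4]
opening: 0.0597
grip_force: 45.8
t: 13.25
tool_pos: [0.5086, -0.085, 0.0131]
tool_rot: [3.142, 0.004, -0.0]
contact_force: [0.5, -0.5, -3.8]
opening: 0.0592
grip_force: 45.8
[ 0.50858356 -0.08499917  0.01308634] [[1.0, 0.0028, -0.0], [0.0028, -1.0, -0.0], [-0.0, 0.0, -1.0]] [ 0.51795026 -0.48058288 -3.77495719]
```

```bash
python3 -m jog '[[[0,0.0007,0.001],[0,0,0.002]],[[0,0.0007,0.001],[0,0,0.002]]]'; python3 -m jog '[[[0,0,0.001],[0,0,0]],[[0,0,0.001],[0,0,0]]]'
```

```text
t: 13.45
tool_pos: [0.509, -0.0858, 0.0125]
tool_rot: [3.142, 0.001, 0.001]
contact_force: [-0.0, 0.5, -1.4]
opening: 0.059
grip_force: 46.0
t: 13.65
tool_pos: [0.509, -0.0858, 0.0125]
tool_rot: [3.142, 0.001, 0.0]
contact_force: [-3.9, 1.5, 5.1]
opening: 0.0594
grip_force: 46.9
```

```bash
python3 - <<'E'
from h import *
W=snap('wrist','wrist7');print(W['obs']['tool_pos'],W['obs']['contact_force'])
E
```

```text
[ 0.5090144  -0.0858041   0.01246976] [-3.92472326  1.54301117  5.14546407]
```

```bash
python3 -m jog '[[[0.002,0,-0.001],[0,0,0]],[[0.006,0,-0.001],[0,0,0]],[[0.01,0,-0.001],[0,0,0]],[[0.014,0,-0.001],[0,0,0]],[[0.016,0,-0.001],[0,0,0]]]'; python3 -m jog '[[[0.001,0,0],[0,0,0]],[[0.002,0,0],[0,0,0]],[[0.003,0,0],[0,0,0]],[[0.003,0,0],[0,0,0]]]';python3 -m jog '[[[0.0005,0,0],[0,0,0]],[[0.001,0,0],[0,0,0]],[[0.001,0,0],[0,0,0]]]'
```

```text
t: 14.2
tool_pos: [0.5252, -0.0859, 0.0125]
tool_rot: [3.141, 0.001, -0.0]
contact_force: [-5.2, 0.6, 5.7]
opening: 0.0596
grip_force: 46.7
t: 14.6
tool_pos: [0.5279, -0.0858, 0.0125]
tool_rot: [3.141, 0.001, 0.001]
contact_force: [-2.9, -0.2, 4.5]
opening: 0.0593
grip_force: 46.8
t: 14.9
tool_pos: [0.5287, -0.0858, 0.0125]
tool_rot: [3.141, 0.001, -0.0]
contact_force: [-4.4, 0.9, 5.3]
opening: 0.0593
grip_force: 46.9
```

```bash
python3 -m jog '[[[0.0007,0,0],[0,0,0]],[[0.0015,0,0],[0,0,0]],[[0.0015,0,0],[0,0,0]]]';python3 -m jog '[[[0.0007,0,0],[0,0,0]],[[0.0015,0,0],[0,0,0]],[[0.0015,0,0],[0,0,0]]]'
```

```text
t: 15.2
tool_pos: [0.5298, -0.0858, 0.0125]
tool_rot: [3.141, 0.002, -0.002]
contact_force: [-5.7, -0.2, 7.9]
opening: 0.0596
grip_force: 47.1
t: 15.5
tool_pos: [0.5301, -0.0858, 0.0125]
tool_rot: [3.142, 0.002, -0.007]
contact_force: [-11.7, -0.1, 10.0]
opening: 0.0597
grip_force: 47.6
```

```bash
python3 -m jog '[[[0.001,0,0],[0,0,0]],[[0.001,0,0],[0,0,0]]]';python3 -m jog '[[[0,0,0],[0,0,0]],[[0,0,0],[0,0,0]],[[0,0,0],[0,0,0]],[[0,0,0],[0,0,0]]]' 1; python3 -m jog '[[[0,0,-0.02],[0,0,0]],[[0,0,-0.05],[0,0,0]],[[0,0,-0.09],[0,0,0]],[[-0.02,0,-0.12],[0,0,0]],[[-0.06,0,-0.13],[0,0,0]]]'; python3 -m jog '[[[-0.04,0,0],[0,0,0]],[[-0.06,0,0],[0,0,0]],[[-0.07,0,0],[0,0,0]],[[-0.07,0,0],[0,0,0]]]'; python3 - <<'E'
from h import *
W=snap('wrist','wrist8');snap('scene','scene8');snap('side','side8');print(W['obs']['tool_pos'])
print(proj(W,[(x,y,.07) for x in(.63,.58,.48) for y in(-.0557,-.1157)]).round(1))
E
```

```text
t: 15.7
tool_pos: [0.53, -0.0858, 0.0125]
tool_rot: [-3.142, -0.002, 0.011]
contact_force: [-16.4, -0.2, 15.3]
opening: 0.0594
grip_force: 48.1
t: 16.1
tool_pos: [0.5329, -0.0857, 0.012]
tool_rot: [-3.142, -0.001, -0.001]
contact_force: [0.2, 0.3, -0.9]
opening: 0.0853
grip_force: 0.0
t: 16.6
tool_pos: [0.4759, -0.0867, 0.1471]
tool_rot: [3.139, 0.003, 0.013]
contact_force: [0.5, 0.4, 1.1]
opening: 0.0855
grip_force: 0.0
t: 17.0
tool_pos: [0.4024, -0.0859, 0.1422]
tool_rot: [3.141, 0.0, 0.002]
contact_force: [0.8, 0.1, -0.2]
opening: 0.0851
grip_force: 0.0
[ 0.40236313 -0.08585851  0.14215928]
[[ 213.2 -138.4]
 [ 303.7 -138.5]
 [ 214.8  -57.2]
 [ 302.3  -57.2]
 [ 218.7   92.9]
 [ 298.7   92.8]]
```

```bash
python3 -m jog '[[[0.04,0,-0.03],[0,0,0]],[[0.08,0,-0.06],[0,0,0]],[[0.115,0,-0.07],[0,0,0]],[[0.115,0,-0.07],[0,0,0]],[[0.115,0,-0.07],[0,0,0]]]'; cat > seam.py <<'E'
from h import *
import sys
W=snap('wrist',sys.argv[1]);print(W['obs']['tool_pos'])
g=cv2.GaussianBlur(cv2.cvtColor(W['image'],cv2.COLOR_BGR2GRAY).astype(np.float32),(3,3),0)
def edge(p,n,r=6):
    s=np.arange(-r,r+.01,.1);q=p+s[:,None]*n;v=cv2.remap(g,q[:,0].astype(np.float32)[None],q[:,1].astype(np.float32)[None],cv2.INTER_LINEAR)[0]
    d=np.abs(np.gradient(v));k=d.argmax();return q[k],d[k]
for y in(-.0557,-.1157):
  for x in(.67,.655,.64,.62,.60,.585,.575,.56,.54,.52,.50,.49):
    p=proj(W,[(x,y,.07)])[0]
    if not(8<p[0]<504 and 8<p[1]<376):continue
    e,s=edge(p,np.array([1.,0]));print(x,e.round(1),back(W,[e],.07)[0,:2].round(4),round(float(s),1))
c=proj(W,[(x,-.095,.07) for x in(.70,.47)]);n=400
L=np.linspace(.69,.47,441);q=proj(W,[(x,-.095,.07) for x in L]).astype(np.float32)
v=cv2.remap(g,q[:,0][None],q[:,1][None],cv2.INTER_LINEAR)[0];d=np.gradient(v)
for k in np.argsort(-np.abs(d))[:14]:print('x',L[k].round(4),d[k].round(1),v[k].round())
E
python3 seam.py wrist9
```

```text
t: 17.65
tool_pos: [0.5184, -0.0855, 0.2113]
tool_rot: [-3.141, -0.003, 0.003]
contact_force: [-0.4, 0.4, 0.2]
opening: 0.0856
grip_force: 0.0
[ 0.51838935 -0.08551874  0.21134066]
0.67 [226.1  11.8] [ 0.67   -0.0554] 4.6
0.655 [227.4  29.5] [ 0.655  -0.0563] 3.5
0.64 [226.2  46.8] [ 0.64   -0.0549] 3.6
0.62 [227.2  69.3] [ 0.62   -0.0553] 3.9
0.6 [228.2  91.2] [ 0.6    -0.0558] 3.5
0.585 [228.2 107.2] [ 0.585  -0.0555] 5.1
0.575 [228.2 117.7] [ 0.575  -0.0552] 4.6
0.56 [229.3 133.1] [ 0.56  -0.056] 3.7
0.54 [229.3 153.2] [ 0.54   -0.0555] 4.8
0.52 [230.3 172.6] [ 0.52  -0.056] 3.5
0.5 [230.2 191.3] [ 0.5    -0.0555] 2.7
0.49 [230.3 200.5] [ 0.49   -0.0553] 2.2
0.67 [292.2  11.9] [ 0.67   -0.1157] 4.6
0.655 [291.1  29.5] [ 0.655  -0.1151] 2.6
0.64 [291.2  46.8] [ 0.64   -0.1155] 2.4
0.62 [290.3  69.3] [ 0.62   -0.1151] 3.1
0.6 [290.4  91.2] [ 0.6    -0.1157] 2.4
0.585 [289.2 107.3] [ 0.585  -0.1149] 4.5
0.575 [289.5 117.7] [ 0.575  -0.1154] 3.0
0.56 [288.2 133.2] [ 0.56   -0.1145] 2.8
0.54 [288.4 153.2] [ 0.54   -0.1152] 3.0
0.52 [287.4 172.6] [ 0.52   -0.1147] 2.8
0.5 [287.4 191.4] [ 0.5    -0.1152] 2.6
0.49 [287.1 200.5] [ 0.49   -0.1152] 2.8
x 0.6805 59.5 35.0
x 0.68 53.0 119.0
x 0.681 17.6 0.0
x 0.481 -11.8 117.0
x 0.6795 11.2 141.0
x 0.4805 -9.1 106.0
x 0.4815 -8.9 130.0
x 0.48 -7.5 99.0
x 0.4835 7.0 128.0
x 0.5095 -6.0 125.0
x 0.582 -5.5 137.0
x 0.51 -5.5 131.0
x 0.509 -5.4 119.0
x 0.484 4.9 121.0
```

The sides agree within about 0.4 mm, and the pair spans x 0.481 to the stop at 0.681, which is 200 mm, so there is no gap. To be sure, I'll nudge the near end gently with shut fingers.

```bash
python3 -m jog '[[[-0.04,0,0],[0,0,0]],[[-0.08,0,0],[0,0,0]],[[-0.08,0,0.04],[0,0,0]],[[-0.08,0,0.08],[0,0,0]],[[-0.08,0,0.1],[0,0,0]]]' 0; python3 -m jog '[[[0,0,0.03],[0,0,0]],[[0,0,0.06],[0,0,0]],[[0,0,0.08],[0,0,0]],[[0,0,0.08],[0,0,0]],[[0.01,0,0.08],[0,0,0]]]'; python3 -m jog '[[[0.008,0,0],[0,0,0]],[[0.014,0,0],[0,0,0]],[[0.017,0,0],[0,0,0]],[[0.02,0,0],[0,0,0]],[[0.02,0,0],[0,0,0]]]'
```

```text
t: 18.2
tool_pos: [0.4341, -0.0848, 0.1079]
tool_rot: [-3.14, -0.0, 0.007]
contact_force: [1.1, -0.5, 0.1]
opening: 0.0122
grip_force: 0.0
t: 18.7
tool_pos: [0.4463, -0.0855, 0.0316]
tool_rot: [-3.141, -0.0, 0.002]
contact_force: [0.9, -0.4, 0.8]
opening: -0.0001
grip_force: 0.0
t: 19.2
tool_pos: [0.4681, -0.0858, 0.0324]
tool_rot: [3.141, 0.002, 0.001]
contact_force: [-0.7, -0.6, -0.3]
opening: 0.0002
grip_force: 0.0
```

```bash
python3 -m jog '[[[0.001,0,0],[0,0,0]],[[0.002,0,0],[0,0,0]],[[0.003,0,0],[0,0,0]],[[0.003,0,0],[0,0,0]]]'; python3 -m jog '[[[0.0007,0,0],[0,0,0]],[[0.0015,0,0],[0,0,0]],[[0.0015,0,0],[0,0,0]]]'
```

```text
t: 19.6
tool_pos: [0.4702, -0.0857, 0.032]
tool_rot: [-3.141, -0.001, 0.002]
contact_force: [-2.0, -0.8, 1.4]
opening: -0.0001
grip_force: 0.9
t: 19.9
tool_pos: [0.4701, -0.0857, 0.0318]
tool_rot: [-3.141, -0.002, 0.008]
contact_force: [-8.9, -0.3, 6.6]
opening: -0.0002
grip_force: 4.2
```

It is solid at once at x 0.470, so there is no gap. Now I'll lift off, turn back, and go to the left side of the handle.

```bash
python3 -m jog '[[[-0.02,0,0],[0,0,0]],[[-0.03,0,-0.03],[0,0,0]],[[-0.03,0,-0.08],[0,0,0]],[[-0.02,0,-0.12],[0,0,0]],[[0.0,-0.02,-0.14],[0,0,-0.14]]]'; python3 -m jog '[[[0.02,-0.03,0],[0,0,-0.14]],[[0.04,-0.06,0],[0,0,-0.28]],[[0.06,-0.09,0],[0,0,-0.42]],[[0.08,-0.12,0],[0,0,-0.56]],[[0.1,-0.16,0],[0,0,-0.7]]]'; python3 - <<'E'
from h import *
o=ctrl.get_obs();T=R.from_rotvec(o['tool_rot']).as_matrix();p=o['tool_pos'];print(p,np.degrees(np.arctan2(T[1,0],T[0,0])))
print(T.T@(np.array([.578,.130,p[2]])-p))
E
```

```text
t: 20.4
tool_pos: [0.4743, -0.0674, 0.1771]
tool_rot: [3.13, 0.221, 0.012]
contact_force: [0.9, 0.1, 0.3]
opening: -0.0001
grip_force: 0.0
t: 20.9
tool_pos: [0.5497, 0.1077, 0.1722]
tool_rot: [2.864, 1.289, 0.002]
contact_force: [0.1, -0.1, 0.3]
opening: 0.0002
grip_force: 0.0
[0.54965183 0.10772046 0.17218154] 48.43842930943689
[3.54773733e-02 6.43049916e-03 3.80512507e-05]
```

```bash
python3 -m jog '[[[0.01,0.001,0],[0,0,-0.14]],[[0.02,0.003,0],[0,0,-0.28]],[[0.035,0.006,0],[0,0,-0.42]],[[0.035,0.006,0],[0,0,-0.56]],[[0.035,0.006,0.03],[0,0,-0.7]]]'; python3 -m jog '[[[0,0,0.02],[0,0,-0.025]],[[0,0,0.04],[0,0,-0.025]],[[0,0,0.055],[0,0,-0.025]],[[0,0,0.055],[0,0,-0.025]],[[0,0,0.055],[0,0,-0.025]]]'; python3 - <<'E'
from h import *
o=ctrl.get_obs();T=R.from_rotvec(o['tool_rot']).as_matrix();print(o['tool_pos'],T.round(3).tolist())
E
```

```text
t: 21.4
tool_pos: [0.5806, 0.1297, 0.1469]
tool_rot: [2.243, 2.19, 0.013]
contact_force: [0.0, 0.1, 0.6]
opening: 0.0005
grip_force: 0.0
t: 21.9
tool_pos: [0.5767, 0.1288, 0.0873]
tool_rot: [2.227, 2.216, 0.0]
contact_force: [0.1, -0.5, -0.0]
opening: 0.0001
grip_force: 0.0
[0.57672543 0.12883221 0.08731928] [[0.005, 1.0, 0.0], [1.0, -0.005, 0.0], [0.0, 0.0, -1.0]]
```

```bash
python3 -m jog '[[[-0.012,0,0],[0,0,0]],[[-0.024,0,0],[0,0,0]],[[-0.034,0,0],[0,0,0]],[[-0.044,0,0],[0,0,0]],[[-0.054,0,0],[0,0,0]]]'; python3 -m jog '[[[-0.012,0,0],[0,0,0]],[[-0.024,0,0],[0,0,0]],[[-0.036,0,0],[0,0,0]],[[-0.048,0,0],[0,0,0]],[[-0.06,0,0],[0,0,0]]]'; python3 -m jog '[[[-0.012,0,0],[0,0,0]],[[-0.024,0,0],[0,0,0]],[[-0.036,0,0],[0,0,0]],[[-0.046,0,0],[0,0,0]],[[-0.054,0,0],[0,0,0]]]'; python3 -m jog '[[[-0.004,0,0],[0,0,0]],[[-0.008,0,0],[0,0,0]],[[-0.011,0,0],[0,0,0]],[[-0.014,0,0],[0,0,0]],[[-0.017,0,0],[0,0,0]]]'
```

```text
t: 22.4
tool_pos: [0.5768, 0.074, 0.0879]
tool_rot: [2.227, 2.215, 0.002]
contact_force: [1.2, 2.1, 0.6]
opening: -0.0002
grip_force: 1.0
t: 22.9
tool_pos: [0.5759, 0.0138, 0.087]
tool_rot: [-2.227, -2.216, -0.0]
contact_force: [1.9, 2.2, -0.2]
opening: 0.0004
grip_force: 1.1
t: 23.4
tool_pos: [0.5755, -0.0402, 0.087]
tool_rot: [-2.227, -2.215, 0.0]
contact_force: [1.5, 1.9, 0.6]
opening: 0.0001
grip_force: 1.0
t: 23.9
tool_pos: [0.5754, -0.0562, 0.087]
tool_rot: [-2.226, -2.216, 0.0]
contact_force: [1.4, 1.5, -0.6]
opening: -0.0002
grip_force: 0.8
```

```bash
python3 -m jog '[[[-0.002,0,0],[0,0,0]],[[-0.004,0,0],[0,0,0]],[[-0.006,0,0],[0,0,0]],[[-0.008,0,0],[0,0,0]],[[-0.008,0,0],[0,0,0]]]'; python3 -m jog '[[[-0.001,0,0],[0,0,0]],[[-0.002,0,0],[0,0,0]],[[-0.002,0,0],[0,0,0]]]'
```

```text
t: 24.4
tool_pos: [0.5754, -0.06, 0.0871]
tool_rot: [-2.222, -2.211, -0.009]
contact_force: [1.0, 14.5, 1.3]
opening: 0.0002
grip_force: 7.2
t: 24.7
tool_pos: [0.5754, -0.06, 0.0871]
tool_rot: [-2.22, -2.21, -0.013]
contact_force: [0.8, 19.7, 2.5]
opening: -0.0001
grip_force: 10.1
```

The guard is against its shut stop: 20 N at y -0.060, exactly as predicted. I'll retreat, check the guard position numerically, and hand in.

```bash
python3 -m jog '[[[0.02,0,0],[0,0,0]],[[0.04,0,-0.02],[0,0,0]],[[0.05,0,-0.06],[0,0,0]],[[0.06,0,-0.1],[0,0,0]],[[0.06,0,-0.13],[0,0,0]]]'; python3 -m jog '[[[0.04,0,0],[0,0,0]],[[0.08,0,0],[0,0,0]],[[0.12,0,0],[0,0,0]],[[0.12,0,0],[0,0,0]],[[0.12,0,0],[0,0,0]]]'; python3 - <<'E'
from h import *
S=snap('side','sideE');g=cv2.cvtColor(S['image'],cv2.COLOR_BGR2GRAY).astype(float)
# handle: dark-pixel overlap vs q
def dark(q):
    P=[(.578+x,.0017-.08+q+y,.118) for x in np.linspace(-.05,.05,30) for y in(-.004,0,.004)]
    p=proj(S,P).round().astype(int);return g[p[:,1],p[:,0]].mean()
for q in np.arange(-.012,.03,.003):print(round(q,3),round(dark(q),1))
print(ctrl.get_obs()['contact_force'],ctrl.get_obs()['tool_pos'])
from station import job
print(job.finish_job())
E
```

```text
t: 25.2
tool_pos: [0.5762, -0.0057, 0.2199]
tool_rot: [2.224, 2.216, 0.001]
contact_force: [0.4, -1.0, -0.0]
opening: 0.0002
grip_force: 0.0
t: 25.7
tool_pos: [0.5761, 0.1139, 0.2169]
tool_rot: [2.225, 2.217, -0.002]
contact_force: [-0.3, -0.2, -1.2]
opening: -0.0
grip_force: 0.0
-0.012 71.7
-0.009 34.2
-0.006 14.8
-0.003 7.3
-0.0 8.3
0.003 10.3
0.006 10.4
0.009 17.3
0.012 44.7
0.015 77.9
0.018 127.2
0.021 177.7
0.024 192.3
0.027 183.3
[-0.02945007  0.02304131  0.15632512] [0.57625098 0.11316427 0.21689165]
the job is handed in; nothing more can be done
None
```

The job is handed in at about 26 s: guard pushed to its open stop, the matching carton butted against the waiting one (sides within about 0.4 mm, no gap measured, waiting carton pressed to its stop), and guard then pushed to its shut stop; I did not look at the pair again once the guard was shut.

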